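Turn the griddle plate over

TASK

The table griddle is on with its plate ribbed side up. Push the lever right back to off, turn the plate over so that its flat side faces up and seat it fully home on the two pins of the heating block (the wooden stand is there to park the plate on end while you change your grip), then bring the lever fully forward to on again. Leave the things standing round about where they are.

Things in the scene. Friction and masses are not known exactly. Their poses are not given: they have to be found in the camera images.
- griddle: Fixed white table griddle, housing 165 x 184 mm, drip tray top 21 mm high. Origin on the worktop under the middle of the dark heating block (44 x 140 mm, flat top 50 mm high); x points to the lever side (away from the robot), y along block and plate, z up. A fork at x = +62 mm, 42 mm wide in y, rises to 82 mm and carries the lever.
- pin_a (a point): Foot of one locating pin, on the block's top at griddle x = +9, y = -45 mm. Pins are 10 mm high, 9 mm thick at the root, tapering to 4 mm at the tip.
- pin_b (a point): Foot of the other, equal pin, at x = +9, y = +45 mm. Both lie nearer the lever side, so a plate with its holes on the other side does not go down and stands about 10 mm proud.
- griddle_seat (a point): Point of the griddle at which the plate's origin lies when the plate is seated: 57 mm above the worktop, over the middle of the heating block, 7 mm above the block's top.
- lever_axis (a point): Centre of the lever's hinge, 62 mm along griddle x and 70 mm above the worktop. The hinge runs along griddle y.
- lever_top (a point): Top end of the lever's black grip, 84 mm from the hinge. The grip is 26 mm wide (along the hinge), 14 mm thick and 50 mm long, its end rounded.
- lever (a joint): Rad. 0 = on: grip leans 0.45 rad from vertical toward griddle -x, over the plate, and a tongue 2 mm above the plate's lever-side edge locks it down. 1.1 = off: grip leans 0.65 rad toward +x, tongue clear. An over-centre spring snaps it to the nearer end (middle 0.55); about 4 N at the grip's top starts it. It cannot reach on if the plate stands proud.
- plate: Loose dark steel plate, 60 (x) x 160 (y) x 14 mm, 0.2 to 0.45 kg, origin in its middle. z points out of the ribbed side (4 mm lengthwise ribs); the other side is flat. It starts seated, ribs up, its axes along the griddle's. Its long sides overhang the block by 8 mm, 29 mm above the tray, free to be gripped across the 60 mm.
- hole_a (a point): Centre of one of the plate's two 12 mm square through holes, plate x = +9, y = -45 mm; the other is at x = +9, y = +45 mm. They fit the pins ribs up, and also flat side up when the plate is turned over end for end (plate x still along griddle x, plate y reversed).
- flat_face (a point): Middle of the plate's flat side, 7 mm from its origin.
- stand: Fixed wooden stand, foot 130 (x) x 110 (y) x 12 mm; two cheeks form a slot that runs along stand x, 100 mm long, open at both ends, 18 mm wide for its lower 34 mm, flaring above to about 28 mm at the top, 58 mm above the worktop. The plate can stand upright on its short end in it. Origin on the worktop under its middle.
- slot_floor (a point): Middle of the floor of the stand's slot, 12 mm above the worktop.
- yeast_tub: White tub with grey lid, 72 mm wide, 81 mm high, origin at its underside; leave alone.
- dough_cutter: Round metal cutter ring, 74 mm wide, 32 mm high, origin at its underside; leave alone.
- kitchen_timer: Round kitchen timer, 70 mm wide, 41 mm high, origin at its underside; leave alone.
Mind the look-alikes: they are no part of the job. Of the things shaped like the plate, the steel one is meant.

How it is judged (in metres and radians):
On the way, in this order (a step that is already met when the one before it is completed fails the run):
1. the lever is put to off with the plate still seated, ribbed side up (value of joint lever above 0.95 rad and distance between plate and griddle_seat below 0.008 m and angle between plate's own z axis and vertical below 0.2 rad), for 0.2 s.
2. the plate lies flat side up, home on the pins, while the lever is still off (value of joint lever above 0.95 rad and distance between plate and griddle_seat below 0.004 m and z of flat_face in the frame of griddle_seat above 0.004 m and angle between the z axis of plate and the z axis of griddle, either way round below 0.06 rad), for 0.2 s.
At the end, for the whole second after the job is handed in: The plate lies at rest on the heating block, flat side up, its origin within 4 mm of the seat point and level within 0.06 rad, and the lever is at on (joint below 0.1 rad) (value of joint lever below 0.1 rad and distance between plate and griddle_seat below 0.004 m and z of flat_face in the frame of griddle_seat above 0.004 m and angle between the z axis of plate and the z axis of griddle, either way round below 0.06 rad and linear speed of plate below 0.02 m/s); the robot touches nothing.
It fails at once if a bystander (tub, cutter ring or timer) is shifted by more than 30 mm (distance of any of yeast_tub, dough_cutter, kitchen_timer from where it was at the start of the episode above 0.03 m).
It also fails if it takes over 61 s, if anything falls off the work surface, if the arm or the gripper's body presses on something with over 40 N, if the wrist force passes 120 N, or if a joint passes its speed limit or range.

ROBOT

A 6-joint arm with a two-finger parallel gripper is mounted at the origin on a cart in front of the work surface, level with it; the furniture and walls round the work are solid. World frame = base frame: x ahead of the robot, y to its left, z up, the work surface at z = 0. Lengths are in m, angles in degrees, forces in N, time in s.
With the tool pointing down it reaches from about 0.375 to 0.9 m from the base axis. Payload 3.1 kg.
Tool frame: the origin (TCP) lies at the centre of the arm's flange, where the gripper is bolted on; the fingertips stand 182 mm ahead of it and the grasp point (between the pads) lies 164 mm ahead of it; x points along the fingers, z is the direction in which the jaws open and shut, and the axes are right-handed (so a half turn about x gives the same grasp; the last joint's range is limited). The gripper opens to 87 mm and grips with 3 to 60 N. Pads are 19 mm wide; open, the fingers measure 117 mm over their backs; the gripper's body (75 mm by 190 mm) begins 51 mm behind the grasp point.
Start: joints at [-10.227, 30.224, 82.088, -0, 67.689, -10.227], TCP at [0.625, 0, 0.405] pointing down, gripper open.
Joint ranges: [-176.69, 176.69], [-43.24, 126.21], [12.49, 139.97], [-82, 262], [0, 151.66], [-163.58, 163.58]. Speed limits (degrees/s): [159.86, 159.86, 180, 180, 180, 180].

INTERFACE

Orientations are given as a 3x3 rotation matrix whose columns are the frame's x, y, z axes.
In Python, from rig import bot gives the robot as it stands.
- The arm moves only by the shell command python3 -m crank 'ROWS' [OPENING]. ROWS is JSON, a list of rows, each an object with "offset": the shift along the tool's x, y, z in m, a list of three; "spin": the turn about the tool's x in rad. A call has 1 to 12 rows; each row shifts and turns the commanded pose from where the row before left it, along the tool's axes as they then stand; what a row does not reach is not made up. A row lasts 1/10 s, in which the tool goes at most 50 mm and 8.59 degrees, less where a joint would pass 70% of its speed; a pose out of reach is approached as far as the arm can. A call is refused whole if a number of a shift passes 0.05 or a number of a turn 0.15, either way. A call with a gripper value outside its range is refused whole. OPENING is the finger opening in m, from 0 to 0.087, set as the call begins (- or left out, the last holds). The fingers move at their own pace and stop on an object; the grip force is fixed at half the most. Time passes only in rows, so rows that do not move let the fingers close. It gives the time, the measured TCP pose, the force and the opening at its end, in the units of the state.
- bot.read_state(): the state, without advancing time (a new reading comes with each control period).
- bot.capture(name): name is "scene" or "side" or "wrist"; returns a dict with "pixels" (480x640x3 uint8, blue, green, red), "depth" (480x640 float32, m along the optical axis (not along the pixel's ray), 0 where there is no reading), "K" (3x3 intrinsics, pixels), "world_to_cam" (4x4, takes a point from world to camera coordinates). Camera axes: x right, y up, looking along -z (the intrinsics and any distortion apply to the point x, -y, -z); pixel columns grow to the right and rows downward; lengths in m; the calibration is good to about 2 mm. A picture is of the moment at which its call begins.
- bot.hand_in(): hands the job in, once; it reports no verdict.
Trained networks look in a picture, given as the dict that the camera call returned (one of the last four; its "shot" number tells which), for a name from the list of things; names that differ only in an ending like _2 or _b are one class to them, and where a whole thing is asked for, a point or a joint stands for the part that bears it (a point fixed in the world has none). Each returns a list of dicts, best first, with "p" (0 to 1); they miss things now and then, are a little off and sometimes report something else, mostly with a low value. They report only what shows in the picture. A call takes as long as a camera call. They do not tell look-alikes from the thing itself.
- bot.regions_of(label, picture): "region" (480x640 bool, what is visible of it) and "extent" ([centre column, centre row, width, height] in pixels, round what is visible of it).
The state is a dict: "time_s": time; "joint_positions": joint angles; "qvel": joint speeds; "tau": joint torques, N m; "position": TCP position; "tcp_rot": TCP orientation; "force": force on the tool from outside, world axes, zero at the start; "moment": the same for the moment, N m; "opening": opening from 0.0 (shut) to 1.0 (fully open).
Only numpy, scipy, OpenCV 4.12 (cv2) and the standard library are available. Lean on these libraries where they do the work, as an engineer would, in place of code of your own. Each camera call takes 0.05 s, during which the arm holds its last target.

## Working session

There is one attempt and no reset: what is moved stays moved. The work goes in short steps, Python scripts to look and compute and a shell command to move; the robot and the scene stay as the last step left them, time stands still between calls to the robot, and variables do not carry over. Pictures are saved under pics/ and viewed, and the job is handed in when it is done.

```bash
ls; mkdir -p pics; cat > h.py <<'E'
import numpy as np, cv2
from rig import bot
def cap(n,f=None):
    c=bot.capture(n)
    if f: cv2.imwrite('pics/'+f,c['pixels'])
    return c
def world(c):
    K=c['K'];d=c['depth'];v,u=np.mgrid[0:480,0:640]
    x=(u-K[0,2])/K[0,0]*d; y=(v-K[1,2])/K[1,1]*d
    P=np.stack([x,-y,-d,np.ones_like(d)],-1)
    W=P@np.linalg.inv(c['world_to_cam']).T
    W=W[...,:3]; W[d<=0]=np.nan
    return W
def proj(c,p):
    q=c['world_to_cam']@np.append(p,1); q=np.array([q[0],-q[1],-q[2]]); r=c['K']@q; return r[:2]/r[2]
E
python3 - <<'E'
from h import *
for n in ['scene','side','wrist']:
    c=cap(n,n+'0.png'); print(n,c.get('K')[0,0],{k for k in c}, np.round(np.linalg.inv(c['world_to_cam'])[:3],3).tolist())
    for l in ['griddle','plate','stand','lever','yeast_tub','dough_cutter','kitchen_timer']:
        print(l,[(round(r['p'],2),np.round(r['extent']).astype(int).tolist()) for r in bot.regions_of(l,c)[:4]])
print(bot.read_state())
E
```

```text
pics
scene 464.0497029212775 {'world_to_cam', 'shot', 'pixels', 'depth', 'K'} [[0.778, 0.249, -0.577, 0.108], [-0.628, 0.302, -0.717, -0.776], [-0.005, 0.92, 0.392, 0.471]]
griddle [(0.92, [212, 258, 110, 89])]
plate [(0.77, [203, 258, 67, 37]), (0.72, [331, 410, 126, 77])]
stand [(0.96, [269, 331, 93, 68]), (0.57, [328, 270, 36, 29])]
lever [(0.75, [215, 228, 23, 36])]
yeast_tub [(0.61, [310, 236, 29, 45]), (0.59, [212, 259, 112, 93])]
dough_cutter [(0.65, [330, 270, 36, 28])]
kitchen_timer [(0.79, [399, 317, 41, 36])]
side 573.8372071252837 {'world_to_cam', 'shot', 'pixels', 'depth', 'K'} [[-0.997, 0.036, -0.064, 0.537], [-0.071, -0.687, 0.723, 0.623], [-0.018, 0.726, 0.688, 0.83]]
griddle [(0.74, [374, 367, 101, 112])]
plate [(0.86, [385, 355, 44, 86]), (0.69, [402, 198, 55, 46])]
stand [(0.87, [389, 259, 70, 51])]
lever [(0.83, [356, 334, 36, 40])]
yeast_tub [(0.6, [226, 336, 43, 61]), (0.39, [372, 367, 108, 106]), (0.29, [385, 358, 42, 86])]
dough_cutter [(0.87, [266, 291, 41, 41]), (0.31, [374, 367, 104, 107])]
kitchen_timer [(0.81, [291, 219, 34, 19])]
wrist 342.57482531363627
[... 493 characters left out ...]
e+01, -2.30232195e-04,
        6.76904817e+01, -1.02275616e+01]), 'qvel': array([ 0.02284399,  0.0346889 , -0.0855934 , -0.03804125,  0.06757357,
       -0.01458844]), 'tau': array([ 8.66153732e-04, -4.40020287e+01, -1.76984918e+01,  6.36189245e-02,
        5.05079306e-02, -8.42731367e-06]), 'position': array([6.24975018e-01, 3.56538525e-05, 4.04746318e-01]), 'tcp_rot': array([[-3.40752475e-05, -9.58785637e-06,  9.99999999e-01],
       [ 2.37020022e-06,  1.00000000e+00,  9.58793714e-06],
       [-9.99999999e-01,  2.37052693e-06, -3.40752248e-05]]), 'force': array([-0.22799686,  0.52473061, -1.40500072]), 'moment': array([ 0.01422062, -0.01578041, -0.05142072]), 'opening': 1.0017611259291497}
```

View pics/scene0.png

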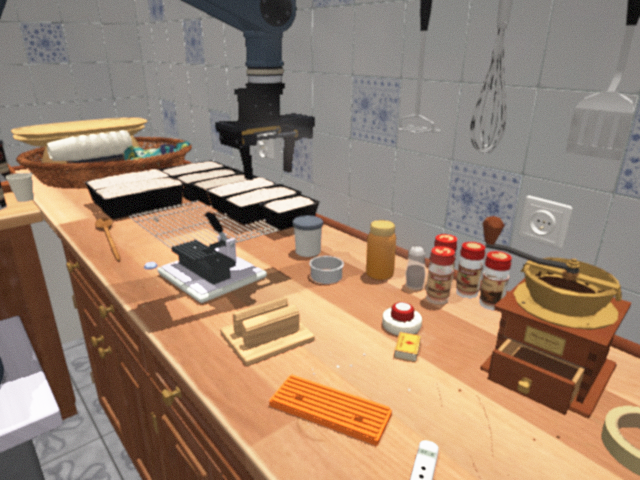

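View pics/side0.png

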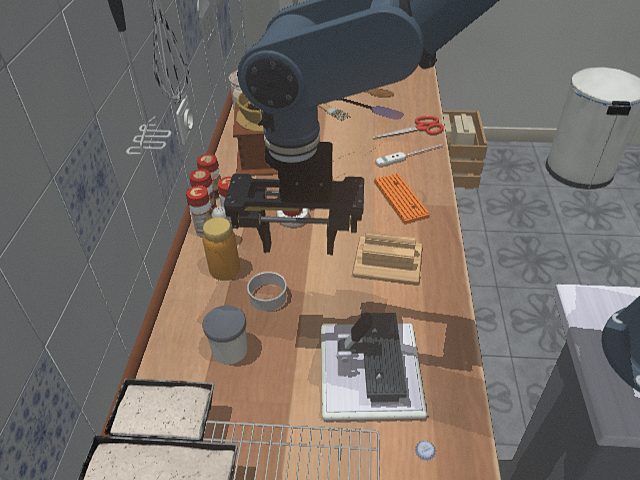

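View pics/wrist0.png

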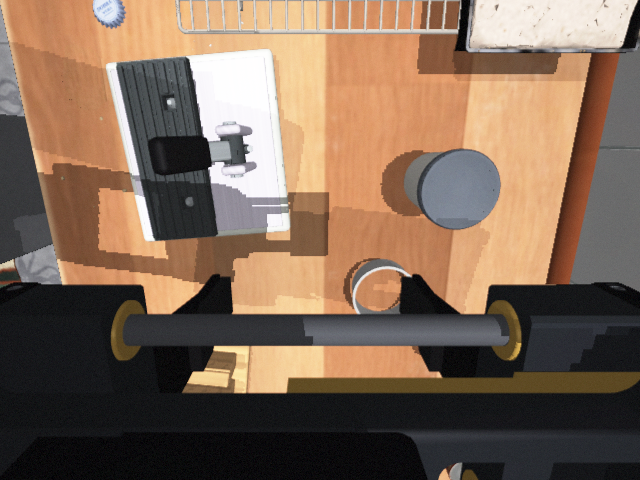

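```bash
python3 - <<'E'
from h import *
c=cap('wrist'); W=world(c); np.save('w0.npy',W)
im=cv2.resize(c['pixels'][30:270,90:310],None,fx=2.5,fy=2.5); cv2.imwrite('pics/plate_crop.png',im)
R=W[20:260,90:310].reshape(-1,3)
def rect(m,n):
    p=R[m][:,:2]; r=cv2.minAreaRect((p*1000).astype(np.float32)); print(n,m.sum(),r, np.median(R[m][:,2]))
    print(cv2.boxPoints(r).round(0).tolist())
rect((R[:,2]>.057)&(R[:,2]<.067)&(R[:,1]>.1)&(R[:,0]<.53),'plate')
rect((R[:,2]>.017)&(R[:,2]<.024),'tray')
for n in ['side']:
    c=cap(n); W=world(c); r=bot.regions_of('stand',c)[0]['region']
    import scipy.ndimage as nd
    r=nd.binary_dilation(r,iterations=4)
    R=W[r]; 
    rect((R[:,2]>.053)&(R[:,2]<.062),'cheeks')
    rect((R[:,2]>.009)&(R[:,2]<.015),'foot')
    for l in ['yeast_tub','dough_cutter','kitchen_timer']:
        m=bot.regions_of(l,c)[0]['region']; q=W[m]; print(l,np.nanmean(q,0),np.nanmax(q,0))
E
```

```text
plate 3741 ((484.74188232421875, 121.865478515625), (61.482505798339844, 46.990509033203125), 3.4895946979522705) 0.06213142209837824
[[453.0, 143.0], [455.0, 97.0], [517.0, 100.0], [514.0, 147.0]]
tray 12156 ((507.5993347167969, 66.56474304199219), (161.533203125, 179.6736297607422), 4.560829162597656) 0.020738940252092747
[[420.0, 150.0], [434.0, -29.0], [595.0, -17.0], [581.0, 163.0]]
cheeks 237 ((474.8552551269531, -193.3687286376953), (48.25982666015625, 98.76699829101562), 81.38627624511719) 0.054483140449665735
[[422.0, -210.0], [520.0, -225.0], [527.0, -177.0], [430.0, -162.0]]
foot 853 ((474.8251647949219, -194.6748046875), (110.81456756591797, 128.7568359375), 84.0169677734375) 0.010632437448004017
[[405.0, -243.0], [533.0, -256.0], [545.0, -146.0], [417.0, -133.0]]
yeast_tub [0.7503953  0.04738636 0.0605196 ] [0.81629817 0.0729761  0.08356036]
dough_cutter [ 0.70529346 -0.09189618  0.01586092] [ 0.74128989 -0.05162281  0.03381886]
kitchen_timer [ 0.67800261 -0.30092311  0.02246487] [0.71383181 0.02748187 0.31745108]
```

View pics/plate_crop.png

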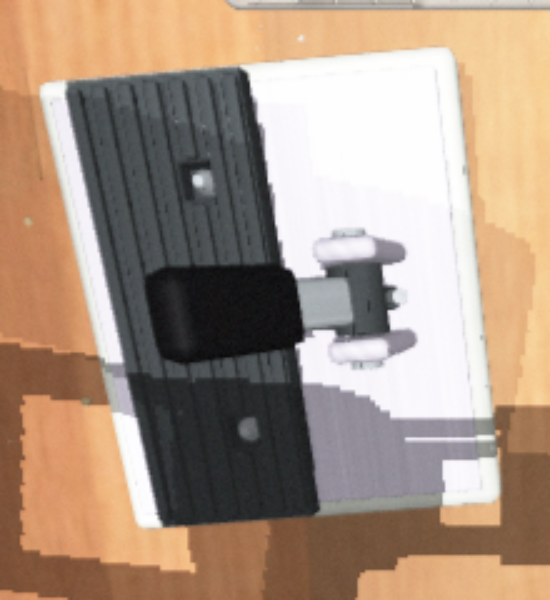

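```bash
python3 - <<'E'
from h import *
W=np.load('w0.npy'); R=W[20:260,90:310].reshape(-1,3)
m=(R[:,2]>.057)&(R[:,2]<.069)
p=R[m][:,:2]; r=cv2.minAreaRect((p*1000).astype(np.float32)); print(r,cv2.boxPoints(r).round(0).tolist())
# restrict & robust
for a in np.radians([3.5,4,4.5,5,5.5]):
    ex=np.array([np.cos(a),np.sin(a)]);ey=np.array([-ex[1],ex[0]])
    t=R[(R[:,2]>.018)&(R[:,2]<.0235)][:,:2]; 
    print(np.degrees(a),'tray',[np.percentile(t@e,[.3,99.7]).round(4) for e in(ex,ey)],'plate',[np.percentile(p@e,[.5,2,96,98,99.5]).round(4) for e in(ex,ey)])
E
```

```text
((510.8211975097656, 66.87322998046875), (103.27163696289062, 160.67987060546875), 4.7771100997924805) [[453.0, 143.0], [466.0, -17.0], [569.0, -9.0], [556.0, 151.0]]
3.5 tray [array([0.4331, 0.5874]), array([-0.0492,  0.1222])] plate [array([0.4628, 0.4641, 0.5214, 0.5226, 0.5585]), array([-0.0443, -0.0413,  0.1099,  0.1125,  0.1142])]
4.0 tray [array([0.4335, 0.5877]), array([-0.0536,  0.1175])] plate [array([0.4635, 0.4645, 0.5218, 0.5226, 0.5589]), array([-0.0486, -0.0456,  0.1056,  0.1084,  0.11  ])]
4.5 tray [array([0.4338, 0.5881]), array([-0.0585,  0.1127])] plate [array([0.4639, 0.4648, 0.5222, 0.5227, 0.5593]), array([-0.0529, -0.0499,  0.1013,  0.1041,  0.1057])]
5.0 tray [array([0.434 , 0.5883]), array([-0.0635,  0.108 ])] plate [array([0.464 , 0.465 , 0.5224, 0.5231, 0.5596]), array([-0.0572, -0.0541,  0.097 ,  0.0997,  0.1014])]
5.5 tray [array([0.4339, 0.5887]), array([-0.0682,  0.1033])] plate [array([0.464 , 0.4652, 0.5227, 0.5236, 0.5599]), array([-0.0616, -0.0585,  0.0927,  0.0953,  0.0971])]
```

```bash
python3 -m crank '[{"offset":[0,0,0],"spin":-0.082},{"offset":[0,0.019,-0.041],"spin":0},{"offset":[0,0.019,-0.041],"spin":0},{"offset":[0,0.019,-0.041],"spin":0},{"offset":[0,0.019,-0.041],"spin":0},{"offset":[0.035,0,0],"spin":0},{"offset":[0.035,0,0],"spin":0},{"offset":[0.035,0,0],"spin":0},{"offset":[0,0,0],"spin":0},{"offset":[0,0,0],"spin":0}]' 0
```

```text
time_s: 2.5
position: [0.4556, 0.0623, 0.2999]
tcp_rot: [[-0.001, -0.082, 0.997], [0.0, 0.997, 0.082], [-1.0, 0.0, -0.001]]
force: [-0.1, 0.3, 0.2]
opening: 0.171
```

```bash
python3 -m crank '[{"offset":[0,0,0.015],"spin":0},{"offset":[0,0,0.015],"spin":0},{"offset":[0,0,0.015],"spin":0},{"offset":[0,0,0.015],"spin":0},{"offset":[0,0,0.015],"spin":0},{"offset":[0,0,0.015],"spin":0},{"offset":[0,0,0.01],"spin":0},{"offset":[0,0,0.005],"spin":0},{"offset":[0,0,0],"spin":0}]'; python3 - <<'E'
from h import *
c=cap('side','side1.png'); cv2.imwrite('pics/side1c.png',cv2.resize(c['pixels'][240:440,260:460],None,fx=3,fy=3))
E
```

```text
time_s: 3.4
position: [0.5607, 0.0709, 0.3007]
tcp_rot: [[0.002, -0.082, 0.997], [-0.0, 0.997, 0.082], [-1.0, -0.0, 0.002]]
force: [-0.4, 0.4, 0.8]
opening: 0.006
```

View pics/side1c.png

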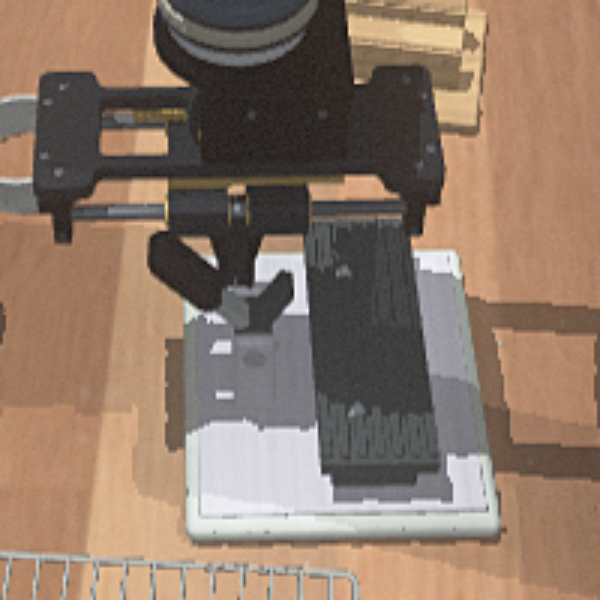

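```bash
python3 -m crank '[{"offset":[0,0.034,-0.035],"spin":0},{"offset":[0,0.034,-0.036],"spin":0},{"offset":[0,0,0],"spin":0},{"offset":[0,0,0],"spin":0},{"offset":[0,0,0],"spin":0},{"offset":[0,0,0],"spin":0},{"offset":[0,0,0],"spin":0},{"offset":[0,0,0],"spin":0},{"offset":[0,0,0],"spin":0},{"offset":[0,0,0],"spin":0}]' 0.087; python3 - <<'E'
from h import *
c=cap('wrist','w2.png'); s=bot.read_state(); print(s['position'],s['opening'])
W=world(c)
# fingertip/pad view and plate end
m=(W[...,2]>.05)&(W[...,2]<.07); p=W[m][:,:2]
a=np.radians(4.7); ex=np.array([np.cos(a),np.sin(a)]);ey=np.array([-ex[1],ex[0]]); g=np.array([.49,.0655])
print(np.percentile((p-g)@ex,[1,5,50,95,99]),np.percentile((p-g)@ey,[1,5,50,95,99]))
E
```

```text
time_s: 4.45
position: [0.4837, 0.1327, 0.2997]
tcp_rot: [[-0.0, -0.082, 0.997], [-0.0, 0.997, 0.082], [-1.0, -0.0, -0.0]]
force: [-0.0, 0.0, 0.4]
opening: 0.834
[0.48369802 0.13278513 0.29967963] 0.8816381487716434
[-0.02957754 -0.02719988 -0.00060085  0.02649612  0.05019485] [-0.02379217 -0.01944917  0.04500741  0.07820166  0.07945396]
```

View pics/w2.png

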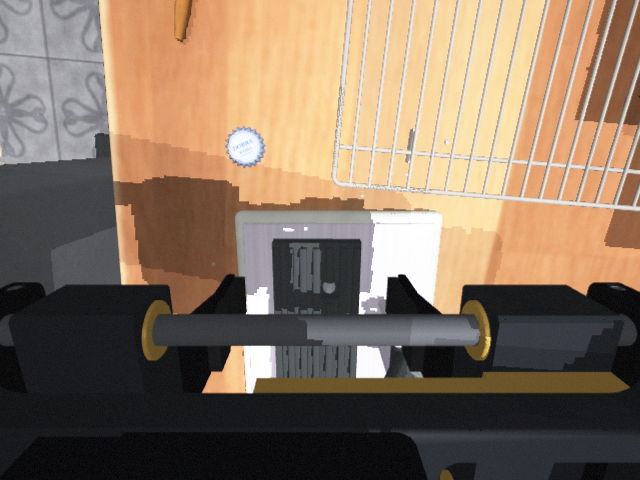

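```bash
python3 -m crank '[{"offset":[0.026,0,0],"spin":0},{"offset":[0.026,0,0.001],"spin":0},{"offset":[0.017,0,0],"spin":0},{"offset":[0.01,0,0],"spin":0},{"offset":[0,0,0],"spin":0}]' 0.087;python3 -m crank '[{"offset":[0,0,0],"spin":0},{"offset":[0,0,0],"spin":0},{"offset":[0,0,0],"spin":0},{"offset":[0,0,0],"spin":0},{"offset":[0,0,0],"spin":0},{"offset":[0,0,0],"spin":0},{"offset":[0,0,0],"spin":0}]' 0.05
```

```text
time_s: 5.0
position: [0.4843, 0.133, 0.2197]
tcp_rot: [[-0.003, -0.082, 0.997], [-0.0, 0.997, 0.082], [-1.0, 0.0, -0.003]]
force: [0.2, -0.6, 0.1]
opening: 1.0
time_s: 5.7
position: [0.4847, 0.133, 0.2213]
tcp_rot: [[0.001, -0.082, 0.997], [0.0, 0.997, 0.082], [-1.0, 0.0, 0.001]]
force: [-1.7, 0.3, 5.7]
opening: 0.685
```

```bash
python3 -m crank '[{"offset":[-0.005,0,0],"spin":0},{"offset":[-0.005,0,0],"spin":0},{"offset":[-0.01,0,0],"spin":0},{"offset":[-0.015,0,0],"spin":0},{"offset":[-0.015,0,0],"spin":0},{"offset":[0,0,0],"spin":0},{"offset":[0,0,0],"spin":0}]'; python3 - <<'E'
from h import *
c=cap('side','side2.png'); cv2.imwrite('pics/side2c.png',cv2.resize(c['pixels'][240:440,260:460],None,fx=3,fy=3))
c=cap('scene','scene2.png'); cv2.imwrite('pics/scene2c.png',cv2.resize(c['pixels'][170:310,120:320],None,fx=3,fy=3))
E
```

```text
time_s: 6.4
position: [0.4845, 0.133, 0.2711]
tcp_rot: [[0.001, -0.082, 0.997], [0.0, 0.997, 0.082], [-1.0, 0.0, 0.001]]
force: [-0.2, 0.3, -2.4]
opening: 0.688
```

View pics/side2c.png

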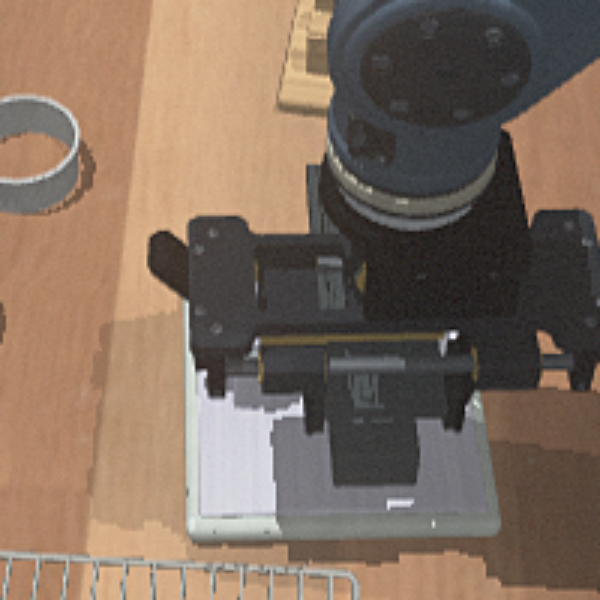

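View pics/scene2c.png

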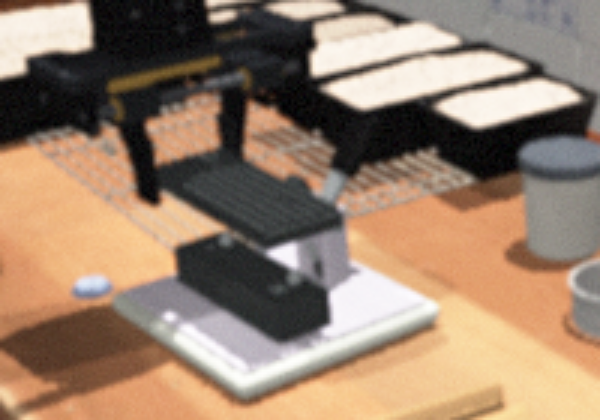

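```bash
python3 -m crank '[{"offset":[0.012,0,0],"spin":0},{"offset":[0.012,0,0],"spin":0},{"offset":[0,0,0],"spin":0}]' 0.0595;python3 -m crank '[{"offset":[0,0,0],"spin":0},{"offset":[0,0,0],"spin":0},{"offset":[0,0,0],"spin":0}]' 0.0598;  python3 - <<'E'
from h import *
s=bot.read_state();print(s['force'],s['moment'],s['opening']*.087)
c=cap('scene','scene3.png'); cv2.imwrite('pics/scene3c.png',cv2.resize(c['pixels'][170:310,120:320],None,fx=3,fy=3))
E
```

```text
time_s: 6.8
position: [0.484, 0.1327, 0.2444]
tcp_rot: [[-0.004, -0.082, 0.997], [-0.001, 0.997, 0.082], [-1.0, -0.0, -0.005]]
force: [-0.1, -2.0, -2.4]
opening: 0.687
time_s: 7.1
position: [0.4844, 0.1327, 0.2467]
tcp_rot: [[-0.001, -0.082, 0.997], [-0.0, 0.997, 0.082], [-1.0, -0.0, -0.001]]
force: [-1.2, -3.6, -2.5]
opening: 0.687
[-1.18712089 -3.5650937  -2.51219765] [-0.45749503  0.22371654 -0.18460249] 0.05979125367556921
```

View pics/scene3c.png

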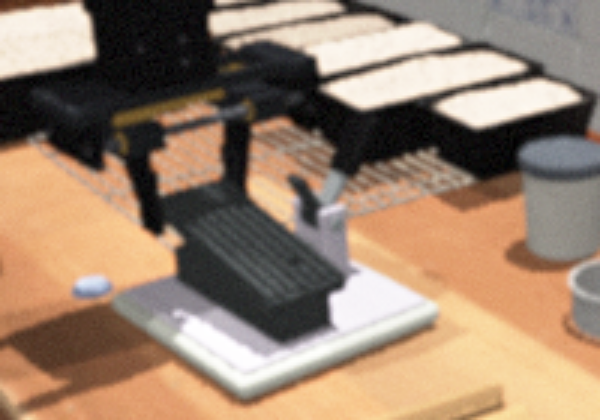

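```bash
python3 -m crank '[{"offset":[-0.006,-0.002,0],"spin":0},{"offset":[-0.008,-0.003,0],"spin":0},{"offset":[-0.008,-0.004,0],"spin":0},{"offset":[-0.01,-0.005,0],"spin":0},{"offset":[-0.01,-0.005,0],"spin":0},{"offset":[0,0,0],"spin":0},{"offset":[0,0,0],"spin":0}]' 0.0598;  python3 - <<'E'
from h import *
s=bot.read_state();print(s['force'],s['moment'],s['opening']*.087)
c=cap('scene','scene4.png'); cv2.imwrite('pics/scene4c.png',cv2.resize(c['pixels'][170:310,120:320],None,fx=3,fy=3))
E
```

```text
time_s: 7.85
position: [0.4867, 0.1138, 0.2895]
tcp_rot: [[0.003, -0.082, 0.997], [-0.0, 0.997, 0.082], [-1.0, -0.0, 0.003]]
force: [0.4, -0.2, -1.0]
opening: 0.69
[ 0.38116502 -0.22457692 -0.98121075] [-0.0630921  -0.23786193  0.06703492] 0.060060318476558655
```

View pics/scene4c.png

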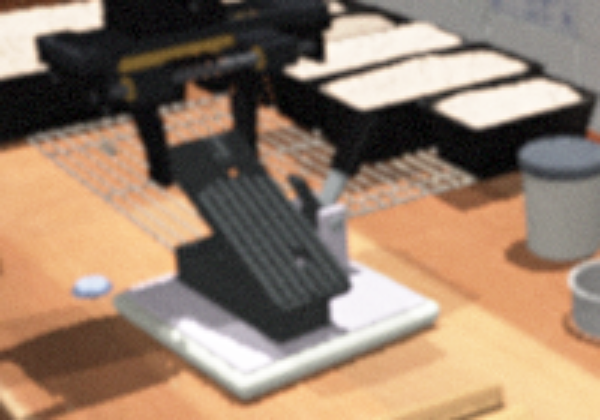

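```bash
python3 -m crank '[{"offset":[-0.01,-0.006,0],"spin":0},{"offset":[-0.01,-0.007,0],"spin":0},{"offset":[-0.009,-0.008,0],"spin":0},{"offset":[-0.009,-0.01,0],"spin":0},{"offset":[-0.008,-0.01,0],"spin":0},{"offset":[-0.007,-0.01,0],"spin":0},{"offset":[-0.006,-0.011,0],"spin":0},{"offset":[0,0,0],"spin":0},{"offset":[0,0,0],"spin":0}]' 0.0598;  python3 - <<'E'
from h import *
s=bot.read_state();print(s['force'],s['moment'],s['opening']*.087)
c=cap('scene','scene5.png'); cv2.imwrite('pics/scene5c.png',cv2.resize(c['pixels'][140:310,120:320],None,fx=3,fy=3))
E
```

```text
time_s: 8.8
position: [0.4915, 0.0517, 0.348]
tcp_rot: [[0.001, -0.081, 0.997], [-0.0, 0.997, 0.081], [-1.0, -0.0, 0.001]]
force: [0.2, -0.5, -2.3]
opening: 0.689
[ 0.19730727 -0.5176333  -2.2975595 ] [-0.12771568 -0.16548901  0.00363519] 0.059936147628723825
```

View pics/scene5c.png

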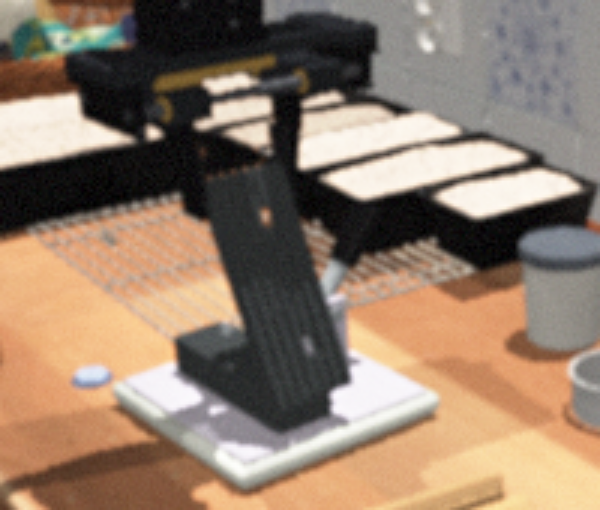

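```bash
python3 -m crank '[{"offset":[-0.005,-0.01,0],"spin":0},{"offset":[-0.005,-0.01,0],"spin":0},{"offset":[-0.005,0,0],"spin":0},{"offset":[-0.01,0,0],"spin":0},{"offset":[-0.01,0,0],"spin":0},{"offset":[-0.01,0,0],"spin":0},{"offset":[-0.01,0,0],"spin":0},{"offset":[0,0,0],"spin":0},{"offset":[0,0,0],"spin":0}]' 0.0597;  python3 - <<'E'
from h import *
s=bot.read_state();print(s['force'],s['moment'],s['opening']*.087)
c=cap('scene','scene6.png'); cv2.imwrite('pics/scene6c.png',cv2.resize(c['pixels'][140:310,120:320],None,fx=3,fy=3))
c=cap('side','side6.png'); cv2.imwrite('pics/side6c.png',cv2.resize(c['pixels'][200:440,260:460],None,fx=2.5,fy=2.5))
E
```

```text
time_s: 9.75
position: [0.4928, 0.0325, 0.4031]
tcp_rot: [[0.001, -0.082, 0.997], [-0.0, 0.997, 0.082], [-1.0, -0.0, 0.001]]
force: [-0.3, -0.5, -1.7]
opening: 0.688
[-0.29889633 -0.51140129 -1.74659954] [ 0.03347657 -0.00466518 -0.08498104] 0.05983966569398905
```

View pics/scene6c.png

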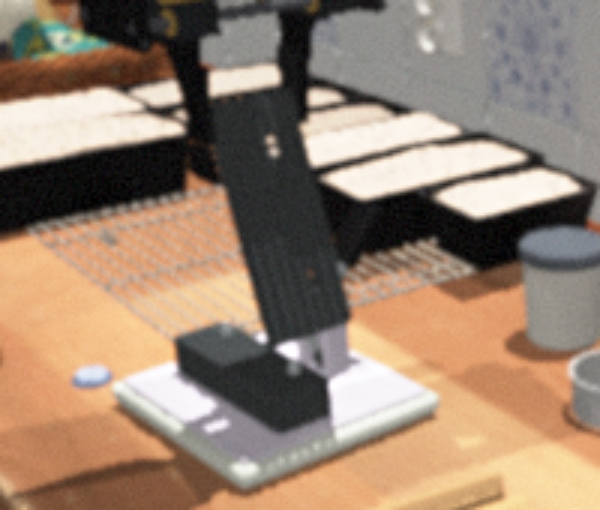

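View pics/side6c.png

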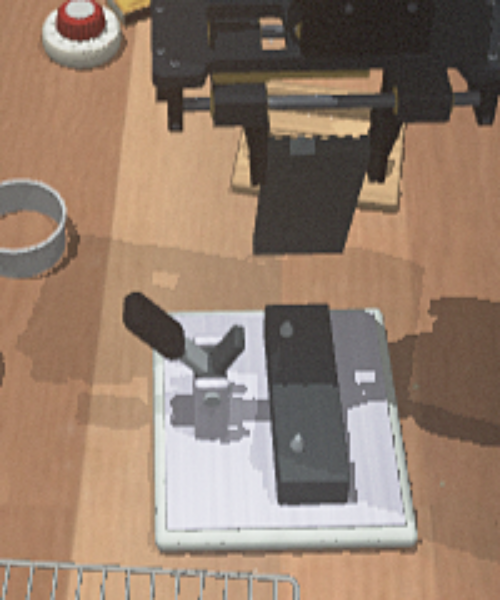

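```bash
cat >> h.py <<'E'
G=np.array([.490,.0655,0]); a=np.radians(4.7)
EX=np.array([np.cos(a),np.sin(a),0]);EY=np.array([-np.sin(a),np.cos(a),0])
def gf(W): D=W-G; return np.stack([D@EX,D@EY,D[...,2]],-1)
def planefit(cam,f=None,zlo=.0):
    c=cap(cam,f); W=gf(world(c)); t=gf(np.array(bot.read_state()['position'])); 
    m=(abs(W[...,0]-t[0])<.027)&(abs(W[...,1]-t[1])<.16)&(W[...,2]>zlo)&(W[...,2]<t[2]-.188)
    P=W[m]
    return c,m,P,t
E
python3 - <<'E'
from h import *
c,m,P,t=planefit('scene',zlo=.09)
print('tcp',t,len(P))
# fit y=a*z+b*x+c robust
A=np.c_[P[:,2],P[:,0],np.ones(len(P))]; k=np.ones(len(P),bool)
for i in range(8):
    s=np.linalg.lstsq(A[k],P[k,1],rcond=None)[0]; r=abs(A@s-P[:,1]); k=r<max(.003,2*np.median(r[k]))
print(s,k.sum(),np.degrees(np.arctan(s[0])),P[k].min(0),P[k].max(0))
E
```

```text
tcp [-7.78398906e-05 -3.32066748e-02  4.02294783e-01] 1583
[ 0.34187738 -0.00485862 -0.1230182 ] 1229 18.87439806581389 [-0.02702332 -0.09183558  0.09454518] [ 0.02690091 -0.04702565  0.21422842]
```

```bash
python3 -m crank '[{"offset":[0,0,0],"spin":0},{"offset":[0,0.01,0],"spin":0},{"offset":[0,0.02,0],"spin":0},{"offset":[0,0.028,0],"spin":0},{"offset":[0,0.03,0],"spin":0},{"offset":[0,0.03,0],"spin":0},{"offset":[0,0.028,0],"spin":0},{"offset":[0,0.02,0],"spin":0},{"offset":[0,0.01,0],"spin":0},{"offset":[0,0,0],"spin":0}]' 0.055;  python3 - <<'E'
from h import *
c,m,P,t=planefit('scene','scene7.png',zlo=.07)
cv2.imwrite('pics/scene7c.png',cv2.resize(c['pixels'][140:310,120:320],None,fx=3,fy=3))
print('tcp',t,len(P))
A=np.c_[P[:,2],P[:,0],np.ones(len(P))]; k=np.ones(len(P),bool)
for i in range(8):
    s=np.linalg.lstsq(A[k],P[k,1],rcond=None)[0]; r=abs(A@s-P[:,1]); k=r<max(.003,2*np.median(r[k]))
print(s,k.sum(),np.degrees(np.arctan(s[0])),P[k].min(0),P[k].max(0))
E
```

```text
time_s: 10.9
position: [0.4781, 0.209, 0.4026]
tcp_rot: [[-0.0, -0.084, 0.996], [0.0, 0.996, 0.084], [-1.0, 0.0, -0.0]]
force: [-0.7, -0.4, -2.6]
opening: 0.689
tcp [-3.33885886e-05  1.43097542e-01  4.02528221e-01] 1304
[0.35003549 0.01658351 0.05274212] 924 19.29185766270139 [-0.02700809  0.08526874  0.09500377] [0.02694111 0.12973564 0.21451852]
```

View pics/scene7c.png

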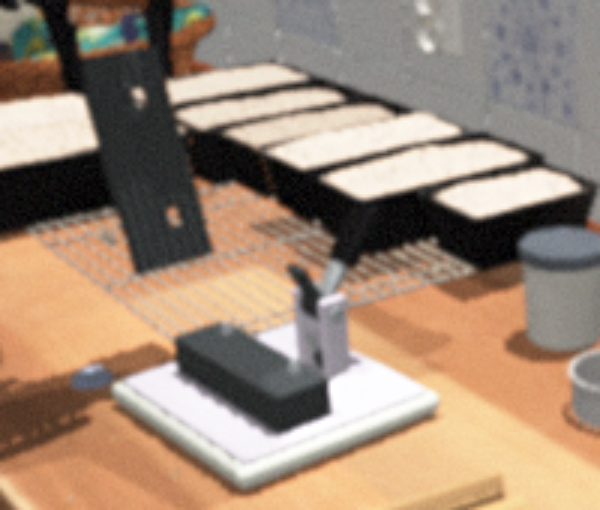

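```bash
python3 -m crank '[{"offset":[0.015,0,0],"spin":0},{"offset":[0.02,0,0],"spin":0},{"offset":[0.015,0,0],"spin":0},{"offset":[0.007,0,0],"spin":0},{"offset":[0,-0.01,0],"spin":0},{"offset":[0,-0.008,0],"spin":0},{"offset":[0,0,0],"spin":0}]' 0.055; python3 -m crank '[{"offset":[0,-0.006,0],"spin":0},{"offset":[0,-0.006,0],"spin":0},{"offset":[-0.001,-0.006,0],"spin":0},{"offset":[-0.001,-0.006,0],"spin":0},{"offset":[0,0,0],"spin":0}]' 0.0598; python3 - <<'E'
from h import *
s=bot.read_state();print(s['force'],s['moment'],s['opening']*.087,gf(s['position']))
c=cap('scene','scene8.png')
cv2.imwrite('pics/scene8c.png',cv2.resize(c['pixels'][140:310,120:320],None,fx=3,fy=3))
E
```

```text
time_s: 11.65
position: [0.4804, 0.1886, 0.3465]
tcp_rot: [[0.001, -0.08, 0.997], [0.001, 0.997, 0.08], [-1.0, 0.0, 0.001]]
force: [0.6, 1.2, -3.2]
opening: 0.687
time_s: 12.15
position: [0.4821, 0.1651, 0.348]
tcp_rot: [[0.0, -0.081, 0.997], [-0.0, 0.997, 0.081], [-1.0, -0.0, 0.0]]
force: [-0.7, -0.3, -2.6]
opening: 0.687
[-0.6907469  -0.2999229  -2.62460964] [ 0.10226673  0.0418435  -0.01839719] 0.05980064712992058 [2.79678823e-04 9.98976663e-02 3.47962735e-01]
```

View pics/scene8c.png

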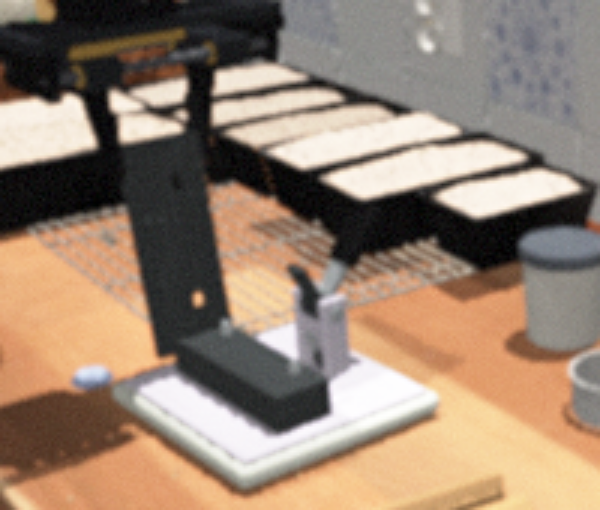

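```bash
python3 -m crank '[{"offset":[-0.003,-0.008,0],"spin":0},{"offset":[-0.003,-0.008,0],"spin":0},{"offset":[-0.002,-0.007,0],"spin":0},{"offset":[0,-0.009,0],"spin":0},{"offset":[0,-0.009,0],"spin":0},{"offset":[0.001,-0.009,0],"spin":0},{"offset":[0.002,-0.01,0],"spin":0},{"offset":[0,0,0],"spin":0}]' 0.0598; python3 - <<'E'
from h import *
s=bot.read_state();print(s['force'],s['moment'],s['opening']*.087,gf(s['position']))
c=cap('scene','scene9.png')
cv2.imwrite('pics/scene9c.png',cv2.resize(c['pixels'][140:310,120:320],None,fx=3,fy=3))
E
```

```text
time_s: 13.0
position: [0.487, 0.1048, 0.3524]
tcp_rot: [[-0.0, -0.08, 0.997], [-0.0, 0.997, 0.08], [-1.0, -0.0, -0.0]]
force: [-0.8, -0.2, -2.6]
opening: 0.687
[-0.75658994 -0.24332149 -2.61954485] [-0.01205011 -0.01612621 -0.01637728] 0.05973118646327481 [2.41481749e-04 3.94111934e-02 3.52433767e-01]
```

View pics/scene9c.png

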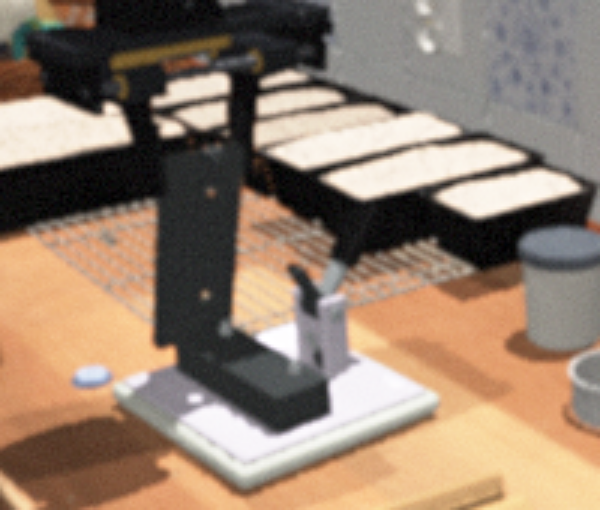

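```bash
python3 -m crank '[{"offset":[0.002,-0.008,0],"spin":0},{"offset":[0.003,-0.009,0],"spin":0},{"offset":[0.003,-0.009,0],"spin":0},{"offset":[0.004,-0.008,0],"spin":0},{"offset":[0.004,-0.008,0],"spin":0},{"offset":[0.005,-0.008,0],"spin":0},{"offset":[0.006,-0.008,0],"spin":0},{"offset":[0.006,-0.007,0],"spin":0},{"offset":[0,0,0],"spin":0}]' 0.0598; python3 - <<'E'
from h import *
s=bot.read_state();print(s['force'],s['moment'],s['opening']*.087,gf(s['position']))
c=cap('scene','scene10.png')
cv2.imwrite('pics/scene10c.png',cv2.resize(c['pixels'][140:310,120:320],None,fx=3,fy=3))
E
```

```text
time_s: 13.95
position: [0.4923, 0.0403, 0.3189]
tcp_rot: [[-0.001, -0.081, 0.997], [-0.0, 0.997, 0.081], [-1.0, -0.0, -0.001]]
force: [0.5, 0.5, -2.6]
opening: 0.691
[ 0.50761628  0.51316581 -2.56437967] [ 0.0419912  -0.0214388  -0.01538627] 0.06008451250798166 [ 1.95415419e-04 -2.53038223e-02  3.18894648e-01]
```

View pics/scene10c.png

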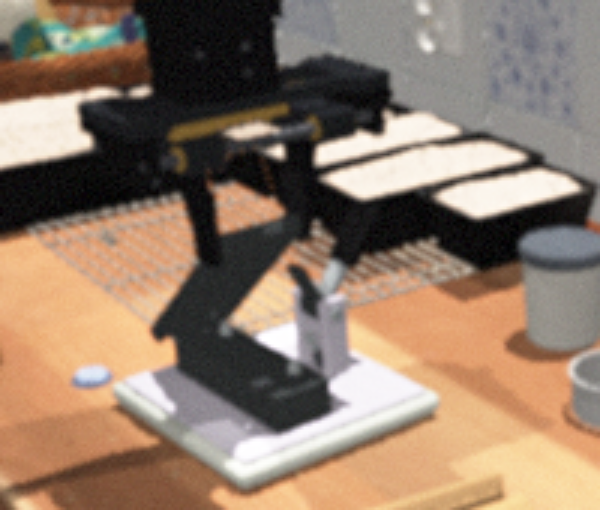

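```bash
python3 -m crank '[{"offset":[0.006,-0.007,0],"spin":0},{"offset":[0.007,-0.006,0],"spin":0},{"offset":[0.007,-0.006,0],"spin":0},{"offset":[0.008,-0.005,0],"spin":0},{"offset":[0.007,-0.004,0],"spin":0},{"offset":[0.007,-0.004,0],"spin":0},{"offset":[0.008,-0.004,0],"spin":0},{"offset":[0,0,0],"spin":0}]' 0.0598; python3 - <<'E'
from h import *
s=bot.read_state();print(s['force'],s['moment'],s['opening']*.087,gf(s['position']))
c=cap('scene','scene11.png')
cv2.imwrite('pics/scene11c.png',cv2.resize(c['pixels'][140:310,120:320],None,fx=3,fy=3))
c=cap('wrist','w11.png')
np.save('w11.npy',gf(world(c)))
E
```

```text
time_s: 14.8
position: [0.4951, 0.0049, 0.2687]
tcp_rot: [[-0.001, -0.081, 0.997], [-0.0, 0.997, 0.081], [-1.0, 0.0, -0.001]]
force: [0.8, 0.1, -2.0]
opening: 0.691
[ 0.80232803  0.14363319 -2.02972619] [-0.02656758 -0.04803721 -0.00452639] 0.06009882615416947 [ 1.26899108e-04 -6.08479144e-02  2.68675725e-01]
```

View pics/scene11c.png

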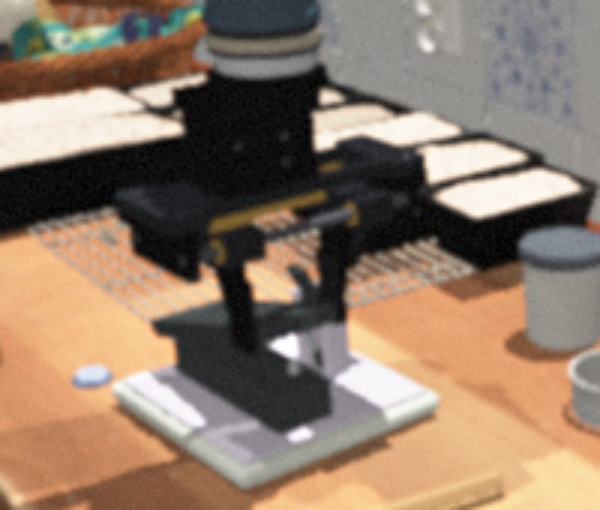

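View pics/w11.png

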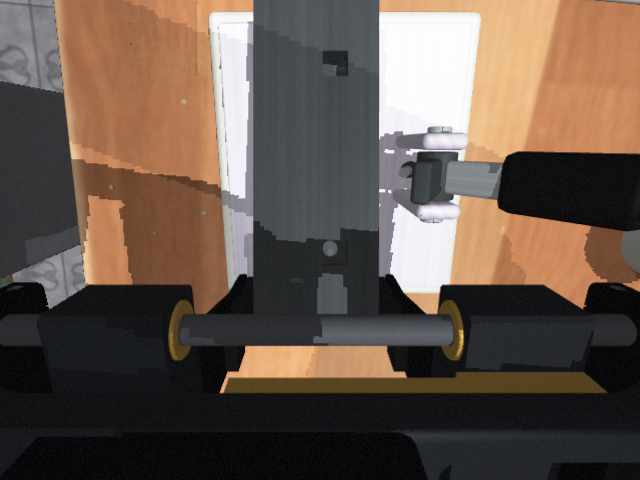

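```bash
cat >> h.py <<'E'
def plateinfo(c,W,far,near):
    sub=W[60:230,270:320].reshape(-1,3); sub=sub[np.isfinite(sub).all(1)]
    s=np.linalg.lstsq(np.c_[sub[:,:2],np.ones(len(sub))],sub[:,2],rcond=None)[0]
    C=np.linalg.inv(c['world_to_cam']); o=gf(C[:3,3])
    R=np.array([EX,EY,[0,0,1]])
    for (u,v) in (far,near):
        d=np.linalg.inv(c['K'])@[u,v,1]; d=R@(C[:3,:3]@np.array([d[0],-d[1],-d[2]]))
        t=(s[0]*o[0]+s[1]*o[1]+s[2]-o[2])/(d[2]-s[0]*d[0]-s[1]*d[1]); print('hole',(u,v),o+t*d)
    print('slopes deg',np.degrees(np.arctan(s[:2])), 'z at centre',s[2])
    return s
E
python3 - <<'E'
from h import *
c=cap('wrist'); W=gf(world(c)); cv2.imwrite('pics/w12c.png',cv2.resize(c['pixels'][20:290,230:420],None,fx=2.2,fy=2.2))
g=c['pixels'].mean(2)
plateinfo(c,W,(336,63.5),(334,251))
E
```

```text
hole (336, 63.5) [0.00966179 0.05164785 0.06886855]
hole (334, 251) [ 0.00872857 -0.03428563  0.09323841]
slopes deg [ 3.40993458e-03 -1.58328323e+01] z at centre 0.08351481367083302
```

View pics/w12c.png

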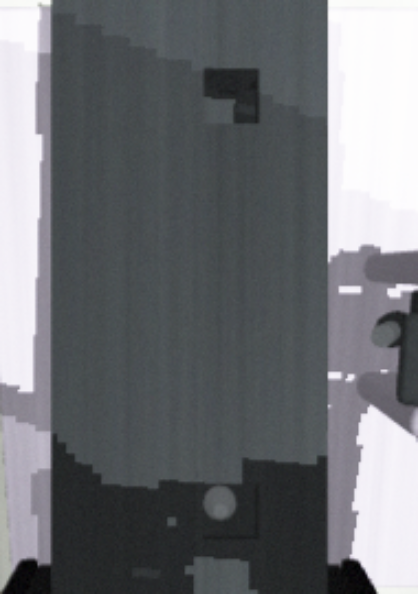

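```bash
python3 -m crank '[{"offset":[0.003,-0.002,0],"spin":0},{"offset":[0.009,-0.003,0],"spin":0},{"offset":[0.01,-0.002,0],"spin":0},{"offset":[0.008,-0.0015,0],"spin":0},{"offset":[0.006,-0.001,0],"spin":0},{"offset":[0,0,0],"spin":0},{"offset":[0,0,0],"spin":0}]' 0.0598; python3 - <<'E'
from h import *
s=bot.read_state();print(s['force'],s['moment'],s['opening']*.087,gf(s['position']))
c=cap('wrist'); W=gf(world(c)); np.save('w13.npy',W);cv2.imwrite('pics/w13c.png',cv2.resize(c['pixels'][20:290,230:420],None,fx=2.2,fy=2.2))
E
```

```text
time_s: 15.65
position: [0.4959, -0.0042, 0.2334]
tcp_rot: [[-0.001, -0.082, 0.997], [-0.0, 0.997, 0.082], [-1.0, -0.0, -0.001]]
force: [-0.1, -0.0, -1.6]
opening: 0.689
[-0.13356045 -0.03222165 -1.59934052] [-0.06996453  0.02170484 -0.01414742] 0.05998613737154888 [ 1.76242889e-04 -6.99281095e-02  2.33436652e-01]
```

View pics/w13c.png

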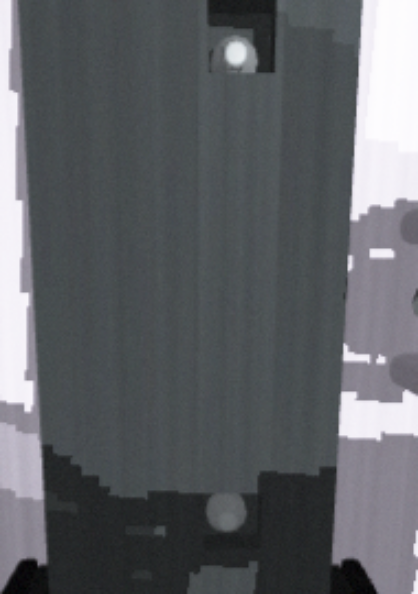

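```bash
python3 -m crank '[{"offset":[0.004,0,0],"spin":0},{"offset":[0.004,0,0],"spin":0},{"offset":[0.003,0,0],"spin":0},{"offset":[0.001,0,0],"spin":0},{"offset":[0,0,0],"spin":0},{"offset":[0,0,0],"spin":0}]' 0.0598; python3 - <<'E'
from h import *
s=bot.read_state();print(s['force'],s['moment'],s['opening']*.087,gf(s['position']))
c=cap('wrist'); W=gf(world(c)); np.save('w14.npy',W);cv2.imwrite('pics/w14c.png',cv2.resize(c['pixels'][0:290,230:420],None,fx=2,fy=2))
sub=W[40:200,270:320].reshape(-1,3); s=np.linalg.lstsq(np.c_[sub[:,:2],np.ones(len(sub))],sub[:,2],rcond=None)[0]; print(s)
E
```

```text
time_s: 16.3
position: [0.4959, -0.0041, 0.2225]
tcp_rot: [[0.001, -0.082, 0.997], [-0.0, 0.997, 0.082], [-1.0, -0.0, 0.001]]
force: [-0.7, -0.7, 5.9]
opening: 0.692
[-0.72180379 -0.73721863  5.86181091] [-0.06219434  0.20188406 -0.02506929] 0.060233951503532286 [ 2.16698164e-04 -6.98312056e-02  2.22450226e-01]
 ** On entry to DLASCL parameter number  4 had an illegal value
 ** On entry to DLASCL parameter number  4 had an illegal valueTraceback (most recent call last):
  File "<stdin>", line 4, in <module>
    x, resids, rank, s = _umath_linalg.lstsq(a, b, rcond,
                         ~~~~~~~~~~~~~~~~~~~^^^^^^^^^^^^^
                                             signature=signature)
                                             ^^^^^^^^^^^^^^^^^^^^
    raise LinAlgError("SVD did not converge in Linear Least Squares")
numpy.linalg.LinAlgError: SVD did not converge in Linear Least Squares
```

View pics/w14c.png

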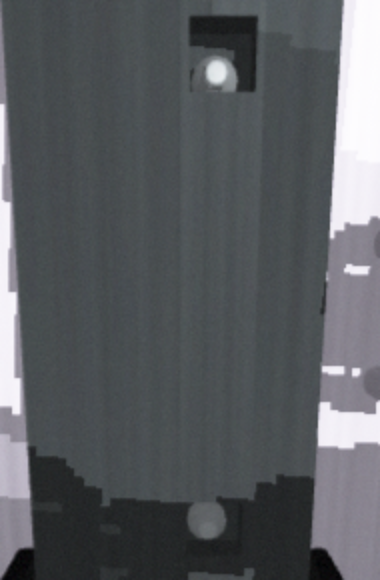

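```bash
cat >> h.py <<'E'
def flat(W,r=(40,220),cc=(270,320)):
    sub=W[r[0]:r[1],cc[0]:cc[1]].reshape(-1,3); sub=sub[np.isfinite(sub).all(1)]
    s=np.linalg.lstsq(np.c_[sub[:,:2],np.ones(len(sub))],sub[:,2],rcond=None)[0]
    print('slope deg',np.degrees(np.arctan(s[:2])),'ztop centre',s[2],'y range',sub[:,1].min(),sub[:,1].max())
E
python3 - <<'E'
from h import *
W=np.load('w14.npy'); flat(W); flat(W,(40,220),(370,385)); flat(W,(40,220),(250,385))
m=(W[...,2]>.055)&(W[...,2]<.075)&(abs(W[...,0])<.035); m[270:]=0
P=W[m]; print(P[:,1].min(),P[:,1].max(),np.percentile(P[:,0],[1,99]))
W0=np.load('w13.npy'); flat(W0)
E
```

```text
slope deg [ 0.07256232 -0.00156465] ztop centre 0.06342271535433809 y range -0.02441731832947183 0.04211137629931868
slope deg [-1.80842572 -0.04651311] ztop centre 0.06415928308464625 y range -0.0244344525546269 0.04189976125786797
slope deg [-0.18660075 -0.33959244] ztop centre 0.06340582428807957 y range -0.024610815237085006 0.04539988328710659
-0.04943324447384912 0.054880240186487614 [-0.02916828  0.02964693]
slope deg [ 0.20136103 -0.51962685] ztop centre 0.06405168337031458 y range -0.026839076117859188 0.04481381582227903
```

```bash
python3 -m crank '[{"offset":[0,0,0],"spin":0},{"offset":[0,0,0],"spin":0},{"offset":[0,0,0],"spin":0},{"offset":[0,0,0],"spin":0},{"offset":[0,0,0],"spin":0},{"offset":[-0.01,0,0],"spin":0},{"offset":[-0.02,0,0],"spin":0},{"offset":[-0.03,0,0],"spin":0},{"offset":[-0.04,0,0],"spin":0},{"offset":[-0.04,0,0],"spin":0},{"offset":[0,0,0],"spin":0}]' 0.087; python3 - <<'E'
from h import *
s=bot.read_state();print(s['force'],s['opening']*.087,gf(s['position']))
c=cap('wrist'); W=gf(world(c));cv2.imwrite('pics/w15.png',c['pixels'])
m=(W[...,2]>.055)&(W[...,2]<.07)&(abs(W[...,0])<.035); m[270:]=0
P=W[m]; print(P.min(0),P.max(0),np.percentile(P,[1,50,99],axis=0))
s=np.linalg.lstsq(np.c_[P[:,:2],np.ones(len(P))],P[:,2],rcond=None)[0];print(s)
E
```

```text
time_s: 17.45
position: [0.4973, -0.0042, 0.3673]
tcp_rot: [[0.012, -0.082, 0.997], [-0.003, 0.997, 0.082], [-1.0, -0.004, 0.012]]
force: [0.8, -1.1, 0.2]
opening: 0.995
[ 0.77910426 -1.08933993  0.20585566] 0.08660672479202401 [ 0.00160725 -0.07007178  0.36727692]
[-0.02991897 -0.07931528  0.05500102] [0.03027262 0.0814275  0.06679212] [[-0.02922603 -0.07688484  0.05962005]
 [-0.00046559  0.01096882  0.06338778]
 [ 0.02956416  0.0799953   0.06506235]]
[-0.00144057  0.00039172  0.06332756]
```

View pics/w15.png

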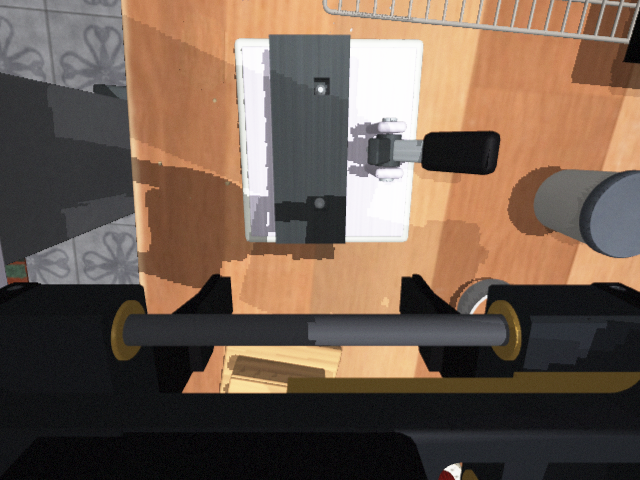

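```bash
python3 -m crank '[{"offset":[0,0,0.03],"spin":0},{"offset":[0,0.01,0.04],"spin":0},{"offset":[0,0.02,0.04],"spin":0},{"offset":[0,0.02,0.03],"spin":0},{"offset":[0,0.02,0.014],"spin":0},{"offset":[0,0,0],"spin":0},{"offset":[0,0,0],"spin":0},{"offset":[0,0,0],"spin":0},{"offset":[0,0,0],"spin":0},{"offset":[0.035,0,0],"spin":0},{"offset":[0.038,0,0],"spin":0},{"offset":[0,0,0],"spin":0}]' 0; python3 - <<'E'
from h import *
s=bot.read_state();print(s['force'],s['opening']*.087,gf(s['position']))
c=cap('side','side16.png'); cv2.imwrite('pics/side16c.png',cv2.resize(c['pixels'][200:440,200:460],None,fx=2.3,fy=2.3))
E
```

```text
time_s: 18.7
position: [0.641, 0.0775, 0.284]
tcp_rot: [[-0.012, -0.081, 0.997], [0.0, 0.997, 0.081], [-1.0, 0.001, -0.012]]
force: [-0.7, -0.9, -0.9]
opening: 0.033
[-0.67008797 -0.89394464 -0.86194509] 0.002876343566577754 [ 0.15144483 -0.00045497  0.28395438]
```

View pics/side16c.png

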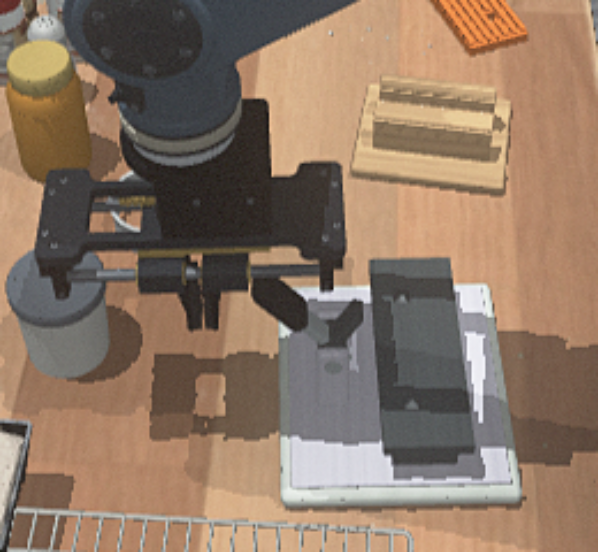

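```bash
python3 -m crank '[{"offset":[0,0,-0.012],"spin":0},{"offset":[0,0,-0.012],"spin":0},{"offset":[0,0,-0.012],"spin":0},{"offset":[0,0,-0.012],"spin":0},{"offset":[0,0,-0.012],"spin":0},{"offset":[0,0,-0.012],"spin":0},{"offset":[0,0,-0.01],"spin":0},{"offset":[0,0,-0.002],"spin":0},{"offset":[0,0,0],"spin":0},{"offset":[0,0,0],"spin":0}]'; python3 - <<'E'
from h import *
s=bot.read_state();print(s['force'],s['opening']*.087,gf(s['position']))
c=cap('side','side17.png'); cv2.imwrite('pics/side17c.png',cv2.resize(c['pixels'][200:440,200:460],None,fx=2.3,fy=2.3))
E
```

```text
time_s: 19.75
position: [0.5599, 0.0713, 0.2887]
tcp_rot: [[-0.0, -0.082, 0.997], [0.0, 0.997, 0.082], [-1.0, 0.0, -0.0]]
force: [-0.4, -1.0, 0.7]
opening: 0.007
[-0.37395711 -0.97190044  0.71308454] 0.0006473518451233383 [7.01483196e-02 7.72269526e-05 2.88723283e-01]
```

View pics/side17c.png

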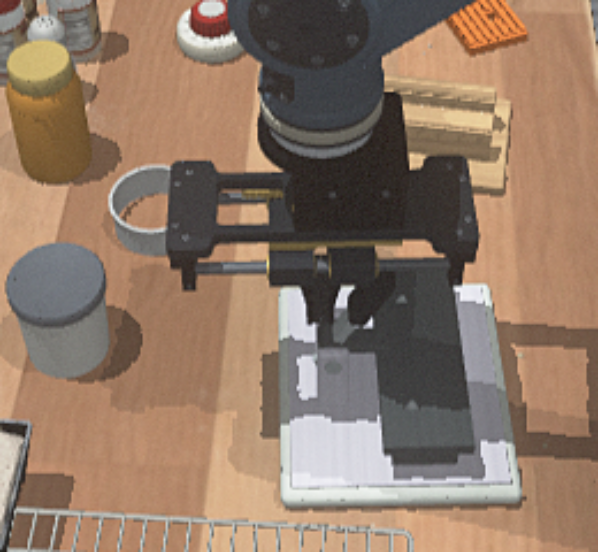

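Lever has snapped over the plate. I'll back off (+x, then up) and check the result unobstructed.

```bash
python3 -m crank '[{"offset":[0,0,0.02],"spin":0},{"offset":[-0.02,0,0.02],"spin":0},{"offset":[-0.03,-0.03,0],"spin":0},{"offset":[-0.04,-0.04,0],"spin":0},{"offset":[-0.03,-0.04,-0.01],"spin":0},{"offset":[0,-0.03,-0.03],"spin":0},{"offset":[0,0,0],"spin":0},{"offset":[0,0,0],"spin":0}]'; python3 - <<'E'
from h import *
s=bot.read_state();print(s['force'],gf(s['position']))
c=cap('wrist','w18.png'); W=gf(world(c))
m=(W[...,2]>.057)&(W[...,2]<.068)&(abs(W[...,0])<.033)&(abs(W[...,1])<.1); m[270:]=0
P=W[m]; print(np.percentile(P,[.3,50,99.7],axis=0)); s=np.linalg.lstsq(np.c_[P[:,:2],np.ones(len(P))],P[:,2],rcond=None)[0];print(s)
L=W[(W[...,2]>.09)&(W[...,2]<.165)&(abs(W[...,0])<.13)&(abs(W[...,1])<.03)]; i=L[:,2].argmax(); print('lever',len(L),L[i],np.percentile(L,[1,50,99],axis=0))
c=cap('side'); cv2.imwrite('pics/side18c.png',cv2.resize(c['pixels'][200:440,200:460],None,fx=2.3,fy=2.3))
W=gf(world(c))
L=W[(W[...,2]>.09)&(W[...,2]<.165)&(abs(W[...,0])<.13)&(abs(W[...,1])<.03)]; print('side lever',len(L),np.percentile(L,[1,50,99],axis=0))
for l in ['yeast_tub','dough_cutter','kitchen_timer']:
    m=bot.regions_of(l,c)[0]['region']; q=world(c)[m]; print(l,np.nanmedian(q,0))
E
```

```text
time_s: 20.6
position: [0.5709, -0.0633, 0.4031]
tcp_rot: [[-0.001, -0.08, 0.997], [0.001, 0.997, 0.08], [-1.0, 0.001, -0.001]]
force: [0.7, -0.2, 0.2]
opening: 0.005
[ 0.73338495 -0.24083413  0.20839283] [ 0.07005097 -0.13503884  0.40307578]
[[-0.02970514 -0.07863152  0.05773952]
 [-0.00399079 -0.01609232  0.06334722]
 [ 0.03024389  0.05207486  0.0656215 ]]
[-0.0057373  -0.00106727  0.06324498]
lever 2422 [0.02721927 0.00631309 0.14772458] [[ 0.02108651 -0.01378146  0.09170728]
 [ 0.03650581 -0.00216502  0.1346307 ]
 [ 0.05487811  0.01062842  0.14698466]]
side lever 423 [[ 0.0225123  -0.01089956  0.09067742]
 [ 0.03868764  0.00665242  0.12814915]
 [ 0.05642903  0.01374805  0.14615717]]
yeast_tub [0.74931464 0.05306708 0.07695701]
dough_cutter [ 0.70516168 -0.09793201  0.01658715]
kitchen_timer [ 0.67867258 -0.30782598  0.01921061]
```

View pics/w18.png

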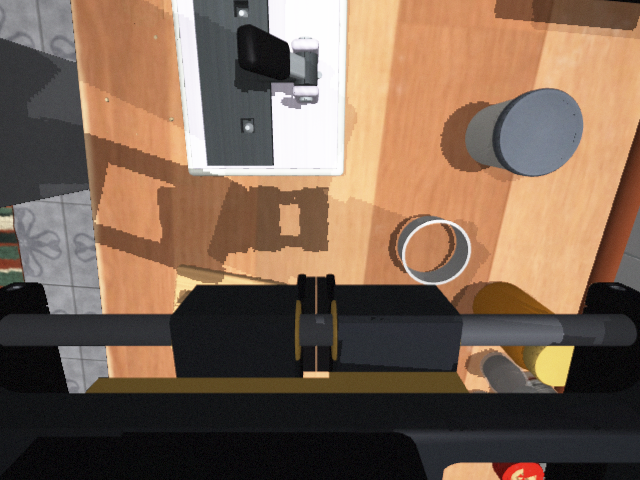

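View pics/side18c.png

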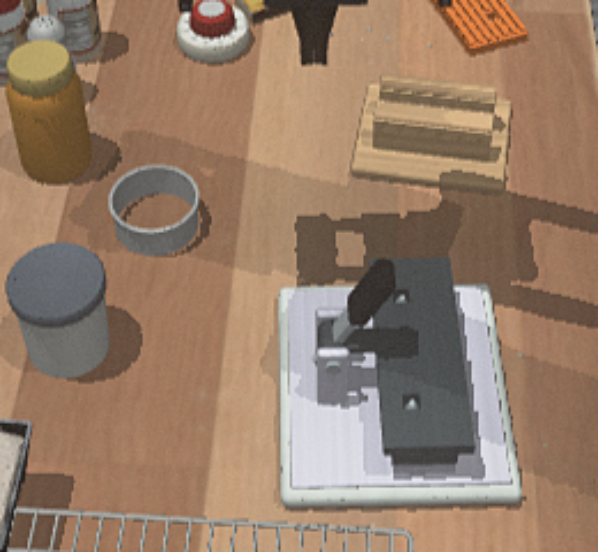

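```bash
python3 -c "
from rig import bot
print(bot.hand_in())"
```

```text
the job is handed in; nothing more can be done
None
```

The griddle is back on with the plate flat side up on both pins, and I handed the job in at about 20.6 s of the 61 s allowed. The hand-in gave no verdict.

**What I did:**
- **Lever off:** I pushed it back with the closed fingers.
- **Turning the plate:** I gripped it near its +y end with a light grip (opening 59.8 mm). I swung it upright about the block, carried it to the other end and laid it over the block's edge flat side up. I did not need the stand.
- **Lever on:** I pushed it from behind until it snapped over the plate.

**Last checks:**
- **Plate:** its top sits at about 63.3 mm (64 expected) and its middle is within about 1 mm of the seat along the block. With the lever open it measured level to about 0.1°. After the lever went on the fit read 0.3°, but the lever hid part of the plate from that view. Both pins show in their holes.
- **Lever:** its top is about 25 mm along griddle x and 147 mm up, against 25.5 and 146 expected for on.
- **Arm:** it stands clear of everything, with the outside force near zero.
- **Tub, cutter ring and timer:** they look unmoved. Their measured positions differ from the start by up to about 7 mm horizontally, which fits comparing means with medians of what is visible.

No check failed. I never read the plate's exact angle or the lever's joint value directly; both come from the camera depth images.

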